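# Lock a sprung idler tensioner at the green mark

## Robot

A 7-joint arm with a two-finger parallel gripper is mounted at the origin on the work surface. World frame = base frame: x ahead of the robot, y to its left, z up, the work surface at z = 0. Lengths are in m, angles in rad, forces in N, time in s.
With the tool pointing down it reaches from about 0.35 to 0.9 m from the base axis. Payload 8.1 kg.
Tool frame: the origin (TCP) lies on the centre line of the jaws, within the pads' length; the fingertips stand 14 mm ahead of it and the grasp point (between the pads) lies 5 mm behind it; z points along the fingers, y is the line along which they close (so a half turn about z gives the same grasp; the last joint's range is limited). The gripper opens to 85 mm and grips with 20 to 120 N. Pads are 22 mm wide; open, the fingers measure 114 mm over their backs; the gripper's body (76 mm by 85 mm) begins 54 mm behind the grasp point. The pads swing forward as they close: fully open they stand 13 mm farther back than shut.
Start: joints at [-1.428, 0.434, 0.025, 1.573, -0.012, 1.134, -0.075], TCP at [0.152, 0.606, 0.245] pointing down, gripper open.
Joint ranges: [-2.62, 2.62], [-0.44, 2.09], [-1.27, 1.32], [0.08, 2.57], [-1.32, 4.46], [0.12, 2], [-2.74, 2.74]. Speed limits (rad/s): [2.22, 2.22, 3.01, 3.01, 3.14, 3.14, 3.14].

## Interface

Orientations are given as a unit quaternion [w, x, y, z].
In Python, from station import robot gives the robot as it stands.
- The arm moves only by the tool servo_tool, never from a script. Its argument "series" is a list of rows, each a list of 3 entries, a list of its own where there are three numbers: the shift along the tool's x, y, z in m, then the turn, a rotation vector about the tool's x, y, z in rad, then the gripper command: -1 is fully open, 1 is shut, values between are in proportion. A call has exactly 5 rows; each row is the pose to reach, as a shift and turn from the pose commanded when the call began, along the tool's axes at that moment; what a row does not reach only later rows make up. A row lasts 1/12 s, in which the tool goes at most 41.7 mm and 7.16 degrees, less where a joint would pass 70% of its speed; a pose out of reach is approached as far as the arm can. A call with a gripper value outside its range is refused whole. The fingers move at their own pace and stop on an object; the grip force is fixed at half the most. Time passes only in rows, so rows that repeat a pose let the fingers close, or fill a call up. It gives the time, the measured TCP pose, the force, the opening and the grip force at its end, in the units of the state.
- robot.read_state(): the state, without advancing time (a new reading comes with each control period).
- robot.grab_frame(name): name is "scene" or "top" or "wrist"; returns a dict with "frame" (384x512x3 uint8, red, green, blue), "depth" (384x512 float32, m along the optical axis (not along the pixel's ray), 0 where there is no reading), "intrinsics" (3x3 intrinsics, pixels), "dist_coeffs" ([k1, k2, p1, p2, k3] as OpenCV has them; the pictures are not rectified), "view" (4x4, takes a point from world to camera coordinates); the wrist camera has in their place "T_tool_cam" (4x4, takes a point from camera to tool coordinates, whose origin is the TCP and whose axes are the flange's). Camera axes: x right, y up, looking along -z (the intrinsics and any distortion apply to the point x, -y, -z); pixel columns grow to the right and rows downward; lengths in m; the calibration is good to about 2 mm. A picture is of the moment at which its call begins: read the wrist's pose just before it.
- robot.close_job(): hands the job in; it is judged then, once.
Trained networks look in the newest picture that a camera, given by its name, has taken for a name from the list of things; names that differ only in an ending like _2 or _b are one class to them, and where a whole thing is asked for, a point or a joint stands for the part that bears it (a point fixed in the world has none). Each returns a list of dicts, best first, with "score" (0 to 1); they miss things now and then, are a little off and sometimes report something else, mostly with a low value. They report only what shows in the picture. A call takes as long as a camera call. They do not tell look-alikes from the thing itself.
- robot.find_in(target, camera): "bbox" ([centre column, centre row, width, height] in pixels, round what is visible of it).
- robot.trace(target, camera): "region" (384x512 bool, what is visible of it) and "bbox" ([centre column, centre row, width, height] in pixels, round what is visible of it).
- robot.spot_point(target, camera): "location" ([column, row] in pixels: a listed point, or the origin of a listed thing).
The state is a dict: "time": time; "q": joint angles; "qd": joint speeds; "joint_torque": joint torques, N m; "tcp_pos": TCP position; "tcp_rot": TCP orientation; "force": force on the tool from outside, world axes, zero at the start; "ft_torque": the same for the moment, N m; "finger_gap": finger opening in m; "grasp_force": force on a finger pad.
Only numpy, scipy, OpenCV 4.12 (cv2) and the standard library are available. Lean on these libraries where they do the work, as an engineer would, in place of code of your own. Each camera call takes 0.05 s, during which the arm holds its last target. There are 200 camera calls.

## Task

Take the red-headed locking pin from the grey holder and, with the shank of the pin, push the sprung blue tensioner arm through its whole travel and lean it against its end stop with about 15 N (never 30 N) for half a second, to prove the stop; then ease it back until the red pointer stands at the green mark and seat the pin fully home in the hole in line with that mark, so that the arm stays there, leaning on the pin, when you let go. Work gently: do not jam or ram the pin or the gripper into the unit, do not let the arm snap back, and leave the other things on the bench where they are.

Things in the scene. Friction and masses are not known exactly. Their poses are not given: they have to be found in the camera images.
- unit: tensioner unit, fixed to the bench: aluminium plate 260 x 260 x 30 mm, origin at the centre of its underside. The arm's pivot stands at x = -90 mm, y = 0 in its frame; white scale with black ticks every 2 degrees along an arc of radius about 172 mm round the pivot, on the +x side. Two yellow posts (10 mm across, top at 56 mm) 62 mm from the pivot are the arm's rest stop and end stop
- pivot (a point): the arm's vertical pivot axis, at the height of the plate's top (z = 30 mm). The blue arm is a bar 20 mm wide, from 42 to 58 mm above the bench, reaching out 155 mm from the pivot, with a black idler roller (32 mm across, top at 76 mm above the bench) on its end and a hub (40 mm across, top 68 mm) at the pivot
- tension_arm (a joint): turn of the blue arm about the pivot, rad: 0 at rest against its stop, grows counter-clockwise seen from above, hard stop at 0.94. At 0 the arm points 28 degrees clockwise of the unit's +x. A spring always drives it back to 0: torque about 0.35 N m at 0 rising to 0.65 at the stop, so 3 to 6 N at the radius of the holes. It stands at the green mark at 0.35, 0.57 or 0.79, as the mark lies
- pointer (a point): tip of the thin red pointer at the end of the blue arm, 195 mm from the pivot, 46 mm above the bench. It lies 8.4 degrees clockwise (seen from above) of the arm's centre line: on the same ray from the pivot as the axis of a 14 mm pin that touches the arm's clockwise flank 116 mm out
- green_mark: green disc 26 mm across, 4 mm thick, on the plate 195 mm from the pivot, origin at the centre of its underside: the place that the pointer must reach. It changes places with the white and the black disc
- white_mark: white disc of the same size: a mark not wanted now
- black_mark: black disc of the same size: a mark not wanted now
- hole_a (a point): mouth centre of a pin hole in the plate, z at the plate's top: 15.5 mm wide, 20 mm deep with a flat floor, 1.5 mm chamfer, 116 mm from the pivot. It pairs with the mark that lies on the same ray from the pivot: a pin standing in it holds the red pointer over that mark. The first from the rest position
- hole_b (a point): mouth centre of a pin hole in the plate, z at the plate's top: 15.5 mm wide, 20 mm deep with a flat floor, 1.5 mm chamfer, 116 mm from the pivot. It pairs with the mark that lies on the same ray from the pivot: a pin standing in it holds the red pointer over that mark. The middle one, 12.5 degrees on from hole_a
- hole_c (a point): mouth centre of a pin hole in the plate, z at the plate's top: 15.5 mm wide, 20 mm deep with a flat floor, 1.5 mm chamfer, 116 mm from the pivot. It pairs with the mark that lies on the same ray from the pivot: a pin standing in it holds the red pointer over that mark. The last, 12.5 degrees on from hole_b
- lock_pin_head (a point): centre of the red head of the locking pin, where it is gripped: head a round cylinder 26 mm across and 30 mm tall. Steel shank under it 14 mm across and 60 mm long with a small chamfer at its foot; 90 mm long in all, 90 g. Its z axis points up the pin. The pin is loose and stands upright in the holder, this point 85 mm above the bench; the same height when fully home in the plate
- lock_pin_foot (a point): centre of the end face of the locking pin's shank, 75 mm below the head's centre: 10 mm above the bench when fully home in the holder or in the plate
- lock_pin: the locking pin itself (origin at its foot)
- holder: grey holder block, fixed, 160 x 70 x 30 mm, origin at the centre of its underside; two holes 17 mm wide and 20 mm deep at x = -40 and +40 mm hold the two pins
- spare_pin_head (a point): black head (20 mm across) of the spare pin standing in the holder's other hole, 80 mm from the locking pin: leave it there
- pulley: bystander: steel pulley 60 mm across, 32 mm tall
- screwdriver: bystander: screwdriver lying on the bench
- tape: bystander: yellow reel 90 mm across, 20 mm tall
- oil: bystander: blue bottle 52 mm across, 130 mm tall
- mug: bystander: white mug 80 mm across, 90 mm tall
- gauge_block: bystander: steel block 50 x 30 x 30 mm
Not all that is in view belongs to the job. Leave any orange look-alike of the lock_pin alone.

How it is judged:
On the way:
1. the arm is held against its end stop by the locking pin, with at least 11 N (the spring alone gives under 6 N) (value of joint tension_arm above 0.92 rad and contact force between lock_pin and unit above 11 N), for 0.3 s.
At the end, for the whole second after the job is handed in: The locking pin stands upright (within 8 degrees), at rest and released, fully home in the plate's hole in line with the green mark (foot within 3.5 mm of the hole's floor), and the arm rests on it with the pointer within 8 mm of the green mark's centre (horizontal distance between pointer and green_mark below 0.008 m and height (world z) of lock_pin_foot below 0.0135 m and horizontal distance between lock_pin_foot and pivot between 0.108 and 0.124 m and angle between lock_pin_head's own z axis and vertical below 0.14 rad and linear speed of lock_pin below 0.02 m/s); the robot touches nothing.
It fails at once if the arm is pushed against its end stop with over 30 N (value of joint tension_arm above 0.9 rad and contact force between lock_pin and unit above 30 N).
It fails at once if the pin is rammed or jammed against the tensioner unit (over 50 N, all contacts added) (contact force between lock_pin and unit above 50 N).
It fails at once if the gripper or arm of the robot leans on the tensioner unit (over 15 N) (contact force between the arm and unit above 15 N).
It fails at once if the tensioner arm snaps back (faster than 3 rad/s) (velocity of joint tension_arm below -3 rad/s).
It fails at once if another thing on the bench is moved by more than 30 mm (distance of any of spare_pin_head, pulley, screwdriver, tape, oil, mug, gauge_block from where it was at the start of the episode above 0.03 m).
It also fails if it takes over 69 s, if anything falls off the work surface, if the arm or the gripper's body presses on something with over 40 N, if the wrist force passes 120 N, or if a joint passes its speed limit or range.

## Working session

There is one attempt and no reset: what is moved stays moved. The work goes in short steps, Python scripts to look and compute and a tool call to move; the robot and the scene stay as the last step left them, time stands still between calls to the robot, and variables do not carry over. Pictures are saved under pics/ and viewed, at most 10 in all, crops included, and the job is handed in when it is done.

Besides the shell and the picture viewer there is one more tool, called after "Request:" by a JSON object that holds its "fn" and its "kwargs", one argument or row to a line. servo_tool: Moves the arm, as the interface text tells. Its arguments: {"type":"object","properties":{"series":{"type":"array","items":{"type":"array"}}},"required":["series"]}

```bash
ls; mkdir -p pics; cat > h.py <<'E'
import numpy as np, cv2
from station import robot
from scipy.spatial.transform import Rotation as R
def T_tool(s):
    w,x,y,z=s['tcp_rot']; T=np.eye(4); T[:3,:3]=R.from_quat([x,y,z,w]).as_matrix(); T[:3,3]=s['tcp_pos']; return T
def cam(name):
    s=robot.read_state(); f=robot.grab_frame(name)
    f['c2w']=np.linalg.inv(f['view']) if 'view' in f else T_tool(s)@f['T_tool_cam']
    return f
def ray(f,px):
    u=cv2.undistortPoints(np.array([[px]],float),np.array(f['intrinsics'],float),np.array(f['dist_coeffs'],float))[0,0]
    d=f['c2w'][:3,:3]@np.array([u[0],-u[1],-1.]); return f['c2w'][:3,3],d
def atz(f,px,z):
    o,d=ray(f,px); return o+d*(z-o[2])/d[2]
def atd(f,px):
    o,d=ray(f,px); c,r=int(round(px[0])),int(round(px[1])); p=f['depth'][max(r-1,0):r+2,max(c-1,0):c+2]; p=p[p>0]
    return o+d*np.median(p) if len(p) else None
def save(f,n,s=1.5): cv2.imwrite('pics/'+n,cv2.resize(f['frame'][:,:,::-1],None,fx=s,fy=s))
E
cat > a.py <<'E'
from h import *
np.set_printoptions(precision=4,suppress=True)
s=robot.read_state(); print(s)
fs={n:cam(n) for n in ('top','scene')}
Z=dict(pivot=.03,pointer=.046,green_mark=.034,white_mark=.034,black_mark=.034,hole_a=.03,lock_pin_head=.085,lock_pin_foot=.01,holder=.0,unit=0,spare_pin_head=.08)
for n,f in fs.items():
    save(f,n+'0.png'); print(n,f['c2w'][:3,3])
    for t,z in Z.items():
        for r in robot.spot_point(t,n)[:4]:
            print(n,t,round(r['score'],2),np.round(r['location'],1),atz(f,r['location'],z),atd(f,r['location']))
E
python3 a.py
```

```text
pics
{'time': 0.0, 'q': array([-1.4276,  0.4352,  0.025 ,  1.5741, -0.0116,  1.134 , -0.0751]), 'qd': array([-0.0005,  0.0001, -0.0006, -0.0003, -0.0003,  0.0008,  0.0003]), 'joint_torque': array([  0.0006, -67.0451,   1.025 , -31.6214,   0.0154,   0.0121,
        -0.    ]), 'tcp_pos': array([0.152 , 0.6057, 0.2445]), 'tcp_rot': array([-0.    ,  0.1226,  0.9925, -0.0008]), 'force': array([-0.2086,  0.5508,  0.6444]), 'ft_torque': array([0.0087, 0.0595, 0.0151]), 'grasp_force': 0.0, 'finger_gap': 0.08513529421111062}
top [0.4166 0.0243 1.3592]
top pivot 0.78 [245.2 202.6] [0.4733 0.0654 0.03  ] [0.4716 0.0642 0.0695]
top pointer 0.68 [283.2 150. ] [ 0.633  -0.0576  0.046 ] [ 0.6357 -0.0586  0.0293]
top green_mark 0.64 [165.9 181. ] [0.5481 0.3131 0.034 ] [0.5484 0.3138 0.0309]
top green_mark 0.38 [233.6 141.8] [0.6655 0.0967 0.034 ] [0.665  0.0966 0.0365]
top white_mark 0.5 [259.5 140.1] [0.6685 0.0151 0.034 ] [0.6683 0.0151 0.0351]
top white_mark 0.5 [244.8 173.2] [0.5651 0.0641 0.034 ] [0.5652 0.0641 0.0326]
top white_mark 0.34 [252.3 166.6] [0.5852 0.0401 0.034 ] [0.588  0.0403 0.0
[... 2012 characters left out ...]
0.018 ]
scene hole_a 0.62 [291.2 208. ] [0.5806 0.0914 0.03  ] [0.5795 0.0929 0.027 ]
scene lock_pin_head 0.6 [181.6 297.7] [ 0.591  -0.3091  0.085 ] [ 0.5966 -0.3116  0.0998]
scene lock_pin_head 0.49 [147.  320.5] [ 0.5778 -0.402   0.085 ] [ 0.5787 -0.4022  0.0873]
scene lock_pin_foot 0.71 [185.2 307. ] [ 0.5877 -0.3054  0.01  ] [ 0.5965 -0.3094  0.0344]
scene lock_pin_foot 0.49 [149.  332.9] [ 0.5764 -0.4107  0.01  ] [ 0.5735 -0.4101  0.002 ]
scene holder 0.77 [177.3 299.8] [ 0.5553 -0.3059  0.    ] [ 0.5908 -0.321   0.0926]
scene unit 0.95 [281.5 213.3] [0.5623 0.0734 0.    ] [0.573  0.06   0.0282]
scene spare_pin_head 0.56 [166.3 268.6] [ 0.504  -0.2867  0.08  ] [ 0.5097 -0.2892  0.0926]
```

```bash
python3 -c "
import cv2
a=cv2.imread('pics/top0.png');b=cv2.imread('pics/scene0.png')
print(a.shape)
c=a[160:340,300:640]; cv2.imwrite('pics/topc.png',cv2.resize(c,None,fx=2.3,fy=2.3))
d=b[200:540,150:600]; cv2.imwrite('pics/scenec.png',cv2.resize(d,None,fx=1.7,fy=1.7))"
```

```text
(576, 768, 3)
```

View pics/topc.png

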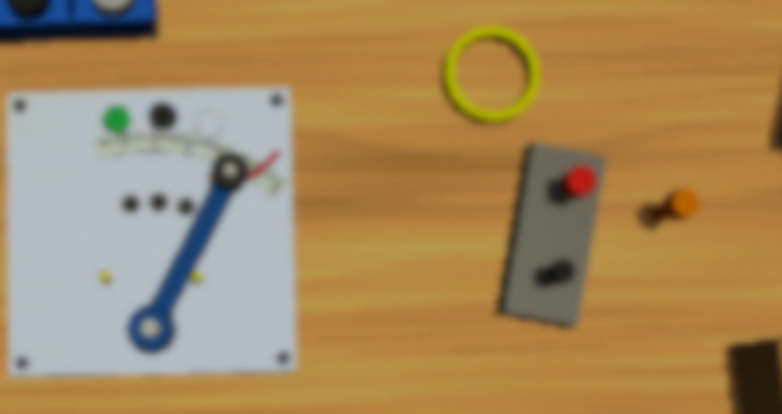

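View pics/scenec.png

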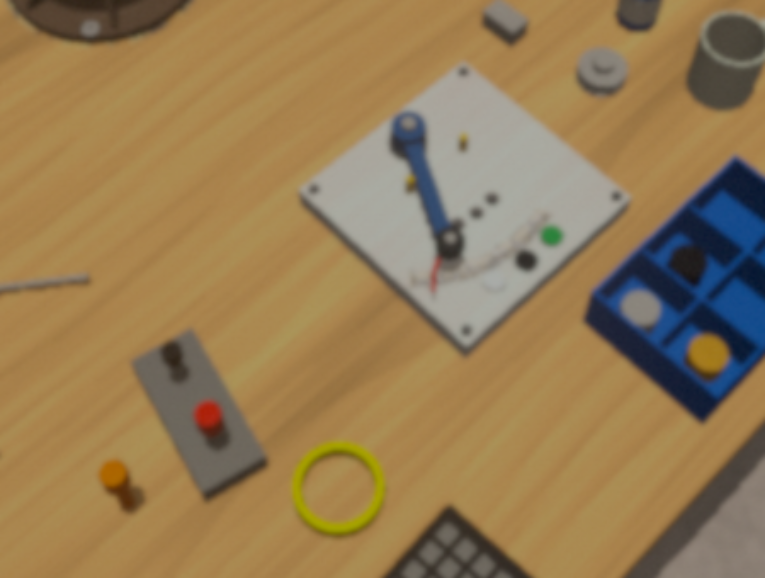

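The overview shows green disc as the far (counter-clockwise) mark, so the wanted hole is hole_c. The red pin is at the holder's +x hole, about (0.59, -0.307), and the orange look-alike stands apart at about (0.58, -0.40). Moving towards the pin.

Request:
{"fn": "servo_tool", "kwargs": {
  "series": [
    [[-0.031, -0.017, 0], [0, 0, -0.049], -1],
    [[-0.062, -0.034, 0], [0, 0, -0.098], -1],
    [[-0.093, -0.051, 0], [0, 0, -0.148], -1],
    [[-0.124, -0.068, 0], [0, 0, -0.197], -1],
    [[-0.155, -0.085, 0], [0, 0, -0.246], -1]
  ]
}}

```text
time: 1.62
tcp_pos: [0.2828, 0.4848, 0.2455]
tcp_rot: [0.0, -0.001, 1.0, 0.0]
force: [-0.1, 0.7, -0.0]
finger_gap: 0.0858
grasp_force: 0.0
```

```bash
python3 -c "
from h import *
s=robot.read_state();print(s['tcp_pos'],s['tcp_rot'],s['q']); f=robot.grab_frame('wrist'); print(f['T_tool_cam'],f['intrinsics'])"
```

```text
[0.28278792 0.48481836 0.24545341] [ 1.29789766e-04 -1.39681548e-03  9.99999007e-01  1.36345457e-04] [-1.14737081  0.33139758  0.0123572   1.73172047 -0.00442701  1.07814531
  0.43999644]
[[ 9.04995214e-04  9.59887899e-01  2.80382601e-01  6.99851179e-02]
 [ 9.99999517e-01 -7.61427810e-04 -6.20970901e-04  1.98316272e-04]
 [-3.82571343e-04  2.80383028e-01 -9.59888124e-01 -1.28635190e-01]
 [ 0.00000000e+00  0.00000000e+00  0.00000000e+00  1.00000000e+00]] [[303.20959195   0.         254.66641042]
 [  0.         303.20959195 199.36293721]
 [  0.           0.           1.        ]]
```

Request:
{"fn": "servo_tool", "kwargs": {
  "series": [
    [[-0.0165, -0.0277, 0], [0, 0, 0], -1],
    [[-0.033, -0.0554, 0], [0, 0, 0], -1],
    [[-0.0495, -0.0831, 0], [0, 0, 0], -1],
    [[-0.066, -0.1108, 0], [0, 0, 0], -1],
    [[-0.0825, -0.1385, 0], [0, 0, 0], -1]
  ]
}}

```text
time: 2.08
tcp_pos: [0.3648, 0.3464, 0.2455]
tcp_rot: [0.0, 0.0, 1.0, 0.0]
force: [0.0, 0.4, 0.2]
finger_gap: 0.0854
grasp_force: 0.0
```

Request:
{"fn": "servo_tool", "kwargs": {
  "series": [
    [[-0.0165, -0.0277, 0], [0, 0, 0], -1],
    [[-0.033, -0.0554, 0], [0, 0, 0], -1],
    [[-0.0495, -0.0831, 0], [0, 0, 0], -1],
    [[-0.066, -0.1108, 0], [0, 0, 0], -1],
    [[-0.0825, -0.1385, 0], [0, 0, 0], -1]
  ]
}}

```text
time: 2.5
tcp_pos: [0.4474, 0.2078, 0.2456]
tcp_rot: [0.0, 0.0, 1.0, 0.0]
force: [0.4, -0.8, -0.2]
finger_gap: 0.0854
grasp_force: 0.0
```

Request:
{"fn": "servo_tool", "kwargs": {
  "series": [
    [[-0.022, -0.0347, 0], [0, 0, 0], -1],
    [[-0.044, -0.0694, 0], [0, 0, 0], -1],
    [[-0.066, -0.1041, 0], [0, 0, 0], -1],
    [[-0.0825, -0.1385, 0], [0, 0, 0], -1],
    [[-0.0825, -0.1385, 0], [0, 0, 0], -1]
  ]
}}

```text
time: 2.92
tcp_pos: [0.5323, 0.062, 0.2457]
tcp_rot: [0.001, 0.005, 1.0, -0.002]
force: [0.3, -0.6, 0.3]
finger_gap: 0.0856
grasp_force: 0.0
```

```bash
cat > b.py <<'E'
from h import *
np.set_printoptions(precision=4,suppress=True)
s=robot.read_state(); print(s['tcp_pos'],s['tcp_rot'],s['q'],s['qd'].max())
f=cam('wrist'); save(f,'w1.png')
Z=dict(pivot=.03,pointer=.046,green_mark=.034,white_mark=.034,black_mark=.034,hole_a=.03,unit=0)
for t,z in Z.items():
    for r in robot.spot_point(t,'wrist')[:4]:
        print(t,round(r['score'],2),np.round(r['location'],1),atz(f,r['location'],z),atd(f,r['location']))
E
python3 b.py
```

```text
[0.5323 0.062  0.2457] [ 0.0013  0.0052  1.     -0.0019] [-0.4268  0.288   0.2666  1.8084 -0.0813  1.0544  1.4298] 0.03772192443436453
pivot 0.64 [263.6 123.4] [0.4762 0.072  0.03  ] [0.4744 0.0709 0.0731]
pivot 0.22 [261.5 193.8] [0.5567 0.0694 0.03  ] [0.5567 0.0694 0.0301]
pointer 0.79 [165.4 258.8] [ 0.6322 -0.0465  0.046 ] [ 0.6308 -0.0455  0.0488]
pointer 0.46 [257.7 223.9] [0.5883 0.0646 0.046 ] [0.5989 0.0647 0.0185]
green_mark 0.58 [284.9 278.1] [0.6666 0.0987 0.034 ] [0.6667 0.0987 0.0338]
green_mark 0.44 [261.5 197.1] [0.5596 0.0693 0.034 ] [0.5607 0.0694 0.03  ]
white_mark 0.75 [215.9 274.2] [0.6604 0.0114 0.034 ] [0.6608 0.0113 0.0334]
black_mark 0.69 [252.7 278.2] [0.6665 0.0578 0.034 ] [0.6661 0.0579 0.0347]
hole_a 0.61 [236.1 219.8] [0.589  0.0386 0.03  ] [0.5945 0.0376 0.0151]
hole_a 0.58 [274.3 221.9] [0.5921 0.0848 0.03  ] [0.5975 0.0857 0.0157]
hole_a 0.56 [256.3 225.1] [0.596 0.063 0.03 ] [0.5998 0.063  0.0203]
unit 0.61 [261.6 194. ] [0.5652 0.0701 0.    ] [0.5569 0.0695 0.0301]
```

View pics/w1.png

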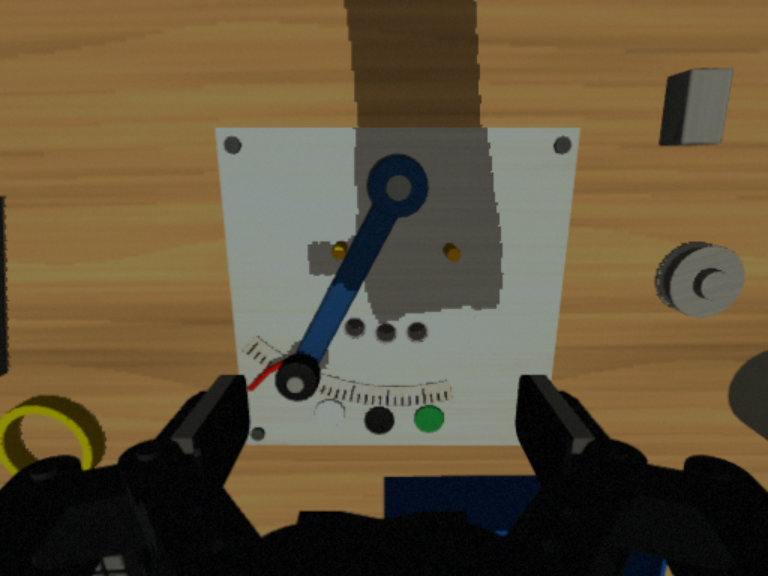

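Request:
{"fn": "servo_tool", "kwargs": {
  "series": [
    [[-0.01, -0.036, 0], [0, 0, 0], -1],
    [[-0.02, -0.072, 0], [0, 0, 0], -1],
    [[-0.03, -0.108, 0], [0, 0, 0], -1],
    [[-0.04, -0.144, 0], [0, 0, 0], -1],
    [[-0.05, -0.18, 0], [0, 0, 0], -1]
  ]
}}

```text
time: 3.73
tcp_pos: [0.5796, -0.11, 0.2455]
tcp_rot: [0.0, -0.001, 1.0, 0.0]
force: [1.2, -0.1, 0.7]
finger_gap: 0.0858
grasp_force: 0.0
```

Request:
{"fn": "servo_tool", "kwargs": {
  "series": [
    [[0, -0.036, 0], [0, 0, 0], -1],
    [[0, -0.072, 0], [0, 0, 0], -1],
    [[0, -0.108, 0], [0, 0, 0], -1],
    [[0, -0.144, 0], [0, 0, 0], -1],
    [[0, -0.18, 0], [0, 0, 0], -1]
  ]
}}

```text
time: 4.15
tcp_pos: [0.5795, -0.29, 0.2454]
tcp_rot: [0.0, -0.001, 1.0, 0.0]
force: [0.3, 0.6, 0.2]
finger_gap: 0.0856
grasp_force: 0.0
```

```bash
cat > fit.py <<'E'
import numpy as np
a=np.radians([-16.35,-3.74,8.86]); u=lambda r:[[ -.09+r*np.cos(t), r*np.sin(t)] for t in a]
M=np.array([[-.09,0]]+u(.195)+u(.116))
D={'wrist':[[.4762,.072],[.6604,.0114],[.6665,.0578],[.6666,.0987],[.589,.0386],[.596,.063],[.5921,.0848]],
'top':[[.4733,.0654],[.6685,.0151],[.6575,.0535],[.6655,.0967],[.5829,.0311],[.5844,.0606],[.5915,.089]],
'scene':[[.468,.0748],[.6655,-.0003],[.67,.0469],[.6669,.0963],[.5841,.0351],[.5899,.0619],[.5806,.0914]]}
D['mean']=np.mean([np.array(v) for v in D.values()],0)
for k,v in D.items():
    v=np.array(v); m=M.mean(0); c=v.mean(0); A=(M-m)[:,0]+1j*(M-m)[:,1]; B=(v-c)[:,0]+1j*(v-c)[:,1]
    th=np.angle(np.sum(B*A.conj())); Rm=np.array([[np.cos(th),-np.sin(th)],[np.sin(th),np.cos(th)]])
    F=(M-m)@Rm.T+c
    print(k,'yaw deg',np.degrees(th).round(2),'pivot',F[0].round(4),'hole_c',F[6].round(4),'res mm',(1000*(v-F)).round(1).tolist())
E
python3 fit.py
cat > c.py <<'E'
from h import *
import sys
np.set_printoptions(precision=4,suppress=True)
s=robot.read_state(); print(s['tcp_pos'],s['tcp_rot'],s['q'],abs(s['qd']).max())
f=cam('wrist'); save(f,sys.argv[1])
for t,z in dict(lock_pin_head=.085,spare_pin_head=.08).items():
    for r in robot.spot_point(t,'wrist')[:3]:
        print(t,round(r['score'],2),np.round(r['location'],1),atz(f,r['location'],z))
h=cv2.cvtColor(f['frame'],cv2.COLOR_RGB2HSV); m=((h[...,0]<4)|(h[...,0]>174))&(h[...,1]>150)&(h[...,2]>50)
n,l,st,ce=cv2.connectedComponentsWithStats(m.astype(np.uint8))
for i in range(1,n):
    if st[i,4]>60: print('red',st[i],ce[i],atz(f,ce[i],.1),atd(f,ce[i]))
E
python3 c.py w2.png
```

```text
wrist yaw deg -0.98 pivot [0.476  0.0717] hole_c [0.5909 0.0876] res mm [[0.2, 0.3], [-1.7, -2.2], [-3.8, 2.1], [-2.5, 0.3], [2.3, 1.5], [4.4, 0.8], [1.2, -2.8]]
top yaw deg 0.85 pivot [0.4724 0.0654] hole_c [0.5867 0.085 ] res mm [[0.9, 0.0], [8.2, 1.8], [-9.6, -2.1], [0.9, -1.6], [-1.3, -3.3], [-3.8, 1.1], [4.8, 4.0]]
scene yaw deg -3.1 pivot [0.4734 0.0736] hole_c [0.5888 0.0853] res mm [[-5.4, 1.2], [8.3, -9.0], [3.0, -3.5], [-0.5, 3.1], [1.4, 0.1], [1.4, 2.1], [-8.2, 6.1]]
mean yaw deg -1.12 pivot [0.4739 0.0703] hole_c [0.5888 0.086 ] res mm [[-1.4, 0.4], [4.9, -3.1], [-3.5, -1.1], [-0.8, 0.6], [0.8, -0.6], [0.6, 1.3], [-0.7, 2.4]]
[ 0.5795 -0.29    0.2454] [ 0.0001 -0.0009  1.      0.0002] [ 0.1438  0.4835  0.3634  1.5329 -0.1819  1.1586  2.1147] 0.6874559561628987
lock_pin_head 0.81 [139.1 174.1] [ 0.5688 -0.4018  0.085 ]
lock_pin_head 0.57 [237.2 200.5] [ 0.5952 -0.3069  0.085 ]
spare_pin_head 0.88 [254.6 115.2] [ 0.5135 -0.2898  0.08  ]
red [223 188  27  26 532] [236.1316 200.8308] [ 0.5911 -0.307   0.1   ] [ 0.5911 -0.307   0.1   ]
red [464 198  40  25 185] [483.7568 209.3784] [ 0.5991 -0.0702  0.1   ] [ 0.616  -0.0286  0.0482]
```

View pics/w2.png

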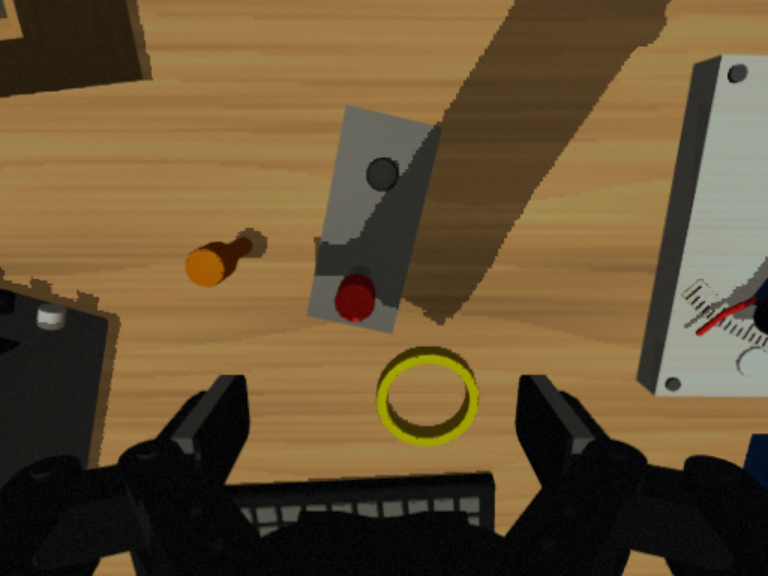

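The red head sits at about (237, 200) px in front of the holder's dark shadow. It is clear of the orange pin at (139, 174) and the spare pin at (254, 115).

Request:
{"fn": "servo_tool", "kwargs": {
  "series": [
    [[-0.005, -0.004, 0.03], [0, 0, 0], -1],
    [[-0.01, -0.008, 0.06], [0, 0, 0], -1],
    [[-0.011, -0.009, 0.09], [0, 0, 0], -1],
    [[-0.011, -0.009, 0.1], [0, 0, 0], -1],
    [[-0.011, -0.009, 0.1], [0, 0, 0], -1]
  ]
}}

```text
time: 4.72
tcp_pos: [0.5893, -0.2955, 0.1424]
tcp_rot: [-0.002, -0.001, 1.0, 0.002]
force: [-0.4, 0.4, 0.8]
finger_gap: 0.0853
grasp_force: 0.0
```

```bash
python3 c.py w3.png
```

```text
[ 0.5893 -0.2955  0.1424] [-0.0025 -0.0012  1.      0.0015] [ 0.1712  0.5971  0.3316  1.6127 -0.2237  0.9752  2.1498] 0.05928554295436292
lock_pin_head 0.88 [ 92.3 191.9] [ 0.5687 -0.3983  0.085 ]
lock_pin_head 0.78 [235.6 227.4] [ 0.5926 -0.3075  0.085 ]
spare_pin_head 0.63 [262.3 104.5] [ 0.5153 -0.2906  0.08  ]
red [ 215  203   41   50 1627] [235.8304 228.3553] [ 0.5874 -0.3064  0.1   ] [ 0.5874 -0.3064  0.1   ]
```

Request:
{"fn": "servo_tool", "kwargs": {
  "series": [
    [[-0.001, -0.004, 0], [0, 0, 0], -1],
    [[-0.002, -0.008, 0], [0, 0, 0], -1],
    [[-0.002, -0.0115, 0.005], [0, 0, 0], -1],
    [[-0.002, -0.0115, 0.012], [0, 0, 0], -1],
    [[-0.002, -0.0115, 0.012], [0, 0, 0], -1]
  ]
}}

```text
time: 5.28
tcp_pos: [0.5915, -0.31, 0.1319]
tcp_rot: [-0.001, 0.0, 1.0, 0.0]
force: [0.3, 0.2, -0.3]
finger_gap: 0.0854
grasp_force: 0.0
```

```bash
cat >> h.py <<'E'
def cloud(f,mask):
    v,u=np.nonzero(mask&(f['depth']>0)); p=cv2.undistortPoints(np.stack([u,v],1).astype(float)[:,None],np.array(f['intrinsics'],float),np.array(f['dist_coeffs'],float))[:,0]
    d=np.c_[p[:,0],-p[:,1],-np.ones(len(p))]*f['depth'][v,u][:,None]
    return d@f['c2w'][:3,:3].T+f['c2w'][:3,3]
def red(f):
    h=cv2.cvtColor(f['frame'],cv2.COLOR_RGB2HSV); return ((h[...,0]<4)|(h[...,0]>174))&(h[...,1]>150)&(h[...,2]>50)
E
cat > d.py <<'E'
from h import *
np.set_printoptions(precision=4,suppress=True)
s=robot.read_state(); print(s['tcp_pos'],s['tcp_rot'],s['q'],abs(s['qd']).max())
f=cam('wrist'); P=cloud(f,red(f)); print(len(P),P.min(0),P.max(0))
t=P[P[:,2]>.0965]; print('top',len(t),(t[:,:2].min(0)+t[:,:2].max(0))/2,np.ptp(t[:,:2],axis=0),t.mean(0))
E
python3 d.py
```

```text
[ 0.5915 -0.31    0.1319] [-0.0008  0.0003  1.      0.0003] [ 0.1935  0.6191  0.3291  1.6021 -0.2307  0.9607  2.1691] 0.024896360935442445
1840 [ 0.5789 -0.3199  0.0299] [ 0.6299 -0.2902  0.1017]
top 1396 [ 0.5913 -0.3074] [0.0246 0.0249] [ 0.5908 -0.3073  0.0998]
```

Request:
{"fn": "servo_tool", "kwargs": {
  "series": [
    [[0, 0.001, 0.01], [0, 0, 0], -1],
    [[0, 0.0025, 0.02], [0, 0, 0], -1],
    [[0, 0.0025, 0.035], [0, 0, 0], -1],
    [[0, 0.0025, 0.048], [0, 0, 0], -1],
    [[0, 0.0025, 0.05], [0, 0, 0], -1]
  ]
}}

```text
time: 5.75
tcp_pos: [0.5908, -0.3061, 0.0799]
tcp_rot: [-0.002, -0.0, 1.0, 0.001]
force: [0.0, 0.3, -0.5]
finger_gap: 0.0854
grasp_force: 0.0
```

Request:
{"fn": "servo_tool", "kwargs": {
  "series": [
    [[0, 0, 0], [0, 0, 0], -0.5],
    [[0, 0, 0], [0, 0, 0], 0],
    [[0, 0, 0], [0, 0, 0], 0.5],
    [[0, 0, 0], [0, 0, 0], 1],
    [[0, 0, 0], [0, 0, 0], 1]
  ]
}}

```text
time: 6.17
tcp_pos: [0.5927, -0.3076, 0.084]
tcp_rot: [0.001, -0.0, 1.0, -0.0]
force: [-0.9, -0.7, 4.3]
finger_gap: 0.0256
grasp_force: 6.8
```

Request:
{"fn": "servo_tool", "kwargs": {
  "series": [
    [[0, 0, 0], [0, 0, 0], 1],
    [[0, 0, 0], [0, 0, 0], 1],
    [[0, 0, 0], [0, 0, 0], 1],
    [[0, 0, 0], [0, 0, 0], 1],
    [[0, 0, 0], [0, 0, 0], 1]
  ]
}}

```text
time: 6.58
tcp_pos: [0.5929, -0.3077, 0.0842]
tcp_rot: [0.001, -0.0, 1.0, -0.0]
force: [-0.2, 0.3, 6.3]
finger_gap: 0.0241
grasp_force: 58.7
```

Request:
{"fn": "servo_tool", "kwargs": {
  "series": [
    [[0, 0, -0.01], [0, 0, 0], 1],
    [[0, 0, -0.03], [0, 0, 0], 1],
    [[0, 0, -0.06], [0, 0, 0], 1],
    [[0, 0, -0.09], [0, 0, 0], 1],
    [[0, 0.01, -0.12], [0, 0, 0], 1]
  ]
}}

```text
time: 7.0
tcp_pos: [0.5912, -0.2995, 0.2049]
tcp_rot: [-0.0, 0.001, 1.0, -0.001]
force: [0.7, -1.7, -0.9]
finger_gap: 0.0241
grasp_force: 59.3
```

Request:
{"fn": "servo_tool", "kwargs": {
  "series": [
    [[0.005, 0.03, 0], [0, 0, 0], 1],
    [[0.015, 0.06, 0], [0, 0, 0], 1],
    [[0.025, 0.09, 0], [0, 0, 0], 1],
    [[0.035, 0.12, 0], [0, 0, 0], 1],
    [[0.04, 0.15, 0], [0, 0, 0], 1]
  ]
}}

```text
time: 7.42
tcp_pos: [0.5507, -0.1463, 0.2037]
tcp_rot: [-0.0, 0.0, 1.0, 0.0]
force: [0.8, 0.3, -1.1]
finger_gap: 0.0247
grasp_force: 59.4
```

Request:
{"fn": "servo_tool", "kwargs": {
  "series": [
    [[0.005, 0.03, 0], [0, 0, 0], 1],
    [[0.015, 0.06, 0], [0, 0, 0], 1],
    [[0.023, 0.09, 0], [0, 0, 0], 1],
    [[0.023, 0.115, 0], [0, 0, 0], 1],
    [[0.023, 0.12, 0], [0, 0, 0], 1]
  ]
}}

```text
time: 7.83
tcp_pos: [0.5287, -0.022, 0.2037]
tcp_rot: [-0.0, -0.003, 1.0, 0.001]
force: [1.5, 1.1, -1.2]
finger_gap: 0.0246
grasp_force: 59.4
```

Request:
{"fn": "servo_tool", "kwargs": {
  "series": [
    [[0, 0, 0], [0, 0, 0], 1],
    [[0, 0, 0], [0, 0, 0], 1],
    [[0, 0, 0], [0, 0, 0], 1],
    [[0, 0, 0], [0, 0, 0], 1],
    [[0, 0, 0], [0, 0, 0], 1]
  ]
}}

```text
time: 8.25
tcp_pos: [0.5293, -0.0288, 0.2033]
tcp_rot: [-0.0, 0.001, 1.0, -0.0]
force: [0.1, -0.6, -2.1]
finger_gap: 0.0242
grasp_force: 59.4
```

```bash
sed -i 's/w1.png/w4.png/' b.py; python3 b.py
```

```text
[ 0.5293 -0.0288  0.2033] [-0.0001  0.001   1.     -0.0002] [-0.2872  0.3256  0.3113  1.8786 -0.1198  0.9555  1.647 ] 0.0014261284694137078
pivot 0.8 [357.9 123.8] [0.4713 0.0716 0.03  ] [0.4698 0.0591 0.0679]
green_mark 0.45 [317.3 236. ] [0.5869 0.038  0.034 ] [0.594  0.0417 0.0175]
white_mark 0.16 [ 16.9 195.1] [ 0.5415 -0.2726  0.034 ] [ 0.5427 -0.2761  0.0296]
black_mark 0.56 [357.5 127.1] [0.4743 0.0702 0.034 ] [0.4725 0.0587 0.0686]
hole_a 0.79 [337.3 239.8] [0.5931 0.0608 0.03  ] [0.5991 0.0647 0.0165]
hole_a 0.76 [320.6 233.2] [0.5854 0.0422 0.03  ] [0.5906 0.0452 0.0175]
hole_a 0.7 [364.3 238.5] [0.5916 0.0899 0.03  ] [0.5967 0.0944 0.0184]
unit 0.58 [342.1 208.8] [0.5677 0.0722 0.    ] [0.5578 0.0631 0.0302]
```

View pics/w4.png

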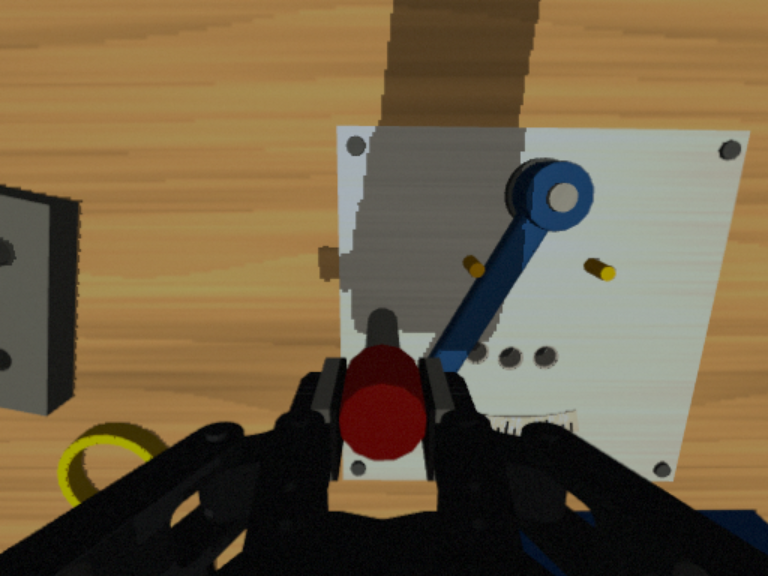

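```bash
cat > e.py <<'E'
from h import *
np.set_printoptions(precision=4,suppress=True)
f=cam('wrist'); H=cv2.cvtColor(f['frame'],cv2.COLOR_RGB2HSV)
S=[atz(f,np.array(p)/1.5,.031)[:2] for p in ((356,146),(730,150),(358,468),(662,470))]
S=np.array(S); c=S.mean(0); ex=(S[2]+S[3]-S[0]-S[1])/2; ey=(S[1]+S[3]-S[0]-S[2])/2
print('screws',S.tolist(),'centre',c,'len',np.linalg.norm(ex),np.linalg.norm(ey),'yaw',np.degrees([np.arctan2(ex[1],ex[0]),np.arctan2(-ey[0],ey[1])]))
y=np.radians((np.degrees(np.arctan2(ex[1],ex[0]))+np.degrees(np.arctan2(-ey[0],ey[1])))/2)
print('pivot from screws',c-.09*np.array([np.cos(y),np.sin(y)]))
b=(H[...,0]>100)&(H[...,0]<125)&(H[...,1]>120); P=cloud(f,b)
t=P[(P[:,2]>.064)&(P[:,2]<.072)&(P[:,0]<.52)]; print('hub',len(t),(t[:,:2].min(0)+t[:,:2].max(0))/2,np.ptp(t[:,:2],axis=0))
a=P[(P[:,2]>.054)&(P[:,2]<.062)&(P[:,0]>.5)&(P[:,0]<.56)]; m=a.mean(0); d=np.linalg.svd(a[:,:2]-m[:2])[2][0]; print('bar',len(a),m,np.degrees(np.arctan2(d[1],d[0])))
# dark hole blobs
g=cv2.cvtColor(f['frame'],cv2.COLOR_RGB2GRAY); k=g[225:250,308:376]; 
n,l,st,ce=cv2.connectedComponentsWithStats(((k<85)).astype(np.uint8))
for i in range(1,n):
    if st[i,4]>25: p=ce[i]+[308,225]; print('hole',st[i],p,atz(f,p,.03))
for p in ((478,353),(510,357),(545,356)): print(atz(f,np.array(p)/1.5,.03))
E
python3 e.py
```

```text
screws [[0.44705286438846564, -0.043498395105961984], [0.44863156074476335, 0.19339220669066803], [0.6835527576589598, -0.045529385893127], [0.6858868323355405, 0.19135272596995365]] centre [0.5663 0.0739] len 0.23688632557147885 0.23689443534285579 yaw [-0.4923 -0.4732]
pivot from screws [0.4763 0.0747]
hub 1345 [0.4757 0.0718] [0.0378 0.0387]
bar 1492 [0.5291 0.042  0.0578] -31.319196009023095
hole [  0   0  15  16 201] [314.2239 232.5323] [0.5845 0.0368 0.03  ]
hole [ 24   7  14  13 143] [338.2517 238.021 ] [0.5909 0.0631 0.03  ]
hole [ 47   6  15  13 141] [361.461  237.3759] [0.5901 0.0882 0.03  ]
[0.5878 0.0418 0.03  ]
[0.5909 0.065  0.03  ]
[0.5901 0.0902 0.03  ]
```

Pin hangs upright at about (256, 270) px in the jaws. The holes show at about (319, 235), (340, 238) and (363, 237), the pivot at (0.476, 0.0725) and hole_c at about (0.5905, 0.089). Next I'll turn to face the push and go down beside the arm.

Request:
{"fn": "servo_tool", "kwargs": {
  "series": [
    [[-0.007, 0.004, 0], [0, 0, -0.07], 1],
    [[-0.014, 0.008, 0], [0, 0, -0.14], 1],
    [[-0.021, 0.012, 0], [0, 0, -0.21], 1],
    [[-0.029, 0.017, 0], [0, 0, -0.28], 1],
    [[-0.029, 0.017, 0], [0, 0, -0.349], 1]
  ]
}}

```text
time: 9.12
tcp_pos: [0.5597, -0.009, 0.2033]
tcp_rot: [0.001, -0.176, 0.984, 0.0]
force: [0.8, -0.7, -0.9]
finger_gap: 0.0243
grasp_force: 59.4
```

Request:
{"fn": "servo_tool", "kwargs": {
  "series": [
    [[0, 0, 0.01], [0, 0, 0], 1],
    [[0, 0, 0.025], [0, 0, 0], 1],
    [[0, 0, 0.04], [0, 0, 0], 1],
    [[0, 0, 0.055], [0, 0, 0], 1],
    [[0, 0, 0.06], [0, 0, 0], 1]
  ]
}}

```text
time: 9.53
tcp_pos: [0.5566, -0.0106, 0.1407]
tcp_rot: [-0.002, -0.172, 0.985, 0.0]
force: [-0.0, 0.0, -1.5]
finger_gap: 0.0244
grasp_force: 59.4
```

Request:
{"fn": "servo_tool", "kwargs": {
  "series": [
    [[0, 0, 0], [0, 0, 0], 1],
    [[0, 0, 0], [0, 0, 0], 1],
    [[0, 0, 0], [0, 0, 0], 1],
    [[0, 0, 0], [0, 0, 0], 1],
    [[0, 0, 0], [0, 0, 0], 1]
  ]
}}

```text
time: 9.95
tcp_pos: [0.5588, -0.0104, 0.144]
tcp_rot: [0.001, -0.174, 0.985, -0.0]
force: [0.3, -0.2, -1.2]
finger_gap: 0.0244
grasp_force: 59.3
```

```bash
cat > g.py <<'E'
from h import *
np.set_printoptions(precision=4,suppress=True)
s=robot.read_state(); print(s['time'],s['tcp_pos'],s['tcp_rot'],abs(s['qd']).max(),s['force'],s['q'][6])
f=cam('wrist'); P=cloud(f,red(f)); T=T_tool(s)
P=P[np.linalg.norm(P[:,:2]-s['tcp_pos'][:2],axis=1)<.03]
zt=np.percentile(P[:,2],97); t=P[P[:,2]>zt-.003]; c=(t.min(0)+t.max(0))/2; print('head top',len(t),c,np.ptp(t,axis=0),zt,'off',c-s['tcp_pos'])
g=f['frame'].copy(); m=cv2.cvtColor(g,cv2.COLOR_RGB2HSV)
r=robot.spot_point('lock_pin_foot','wrist')[:2]; print([(x['score'],x['location'],atz(f,x['location'],s['tcp_pos'][2]-.074)) for x in r])
E
python3 g.py
```

```text
9.95 [ 0.5588 -0.0104  0.144 ] [ 0.0007 -0.1736  0.9848 -0.    ] 0.003203600157874054 [ 0.2543 -0.1712 -1.1529] 1.959001593949968
head top 2425 [ 0.5576 -0.0107  0.1598] [0.0251 0.0252 0.004 ] 0.1607564062054455 off [-0.0012 -0.0004  0.0158]
[(0.78, [254.5, 213.3], array([ 0.5584, -0.0108,  0.07  ]))]
```

```bash
python3 - <<'E'
import numpy as np
P=lambda a:np.array([.476+.116*np.cos(np.radians(a)),.0725+.116*np.sin(np.radians(a))])
xt=np.array([-.9397,-.342]); yt=np.array([-.342,.9397])
cur=np.array([.5576,-.0108]); 
A=np.linspace(-44,14,30)
for c in range(6):
    r=[]
    for a in A[c*5:c*5+5]: d=P(a)-cur; r.append([round(d@xt,4),round(d@yt,4)])
    print(A[c*5:c*5+5],r,P(A[c*5+4])); cur=P(A[c*5+4])
d=P(17)-P(14); print(d@xt,d@yt)
E
```

```text
[-44. -42. -40. -38. -36.] [[np.float64(-0.0027), np.float64(0.0019)], [np.float64(-0.0063), np.float64(0.0038)], [np.float64(-0.0098), np.float64(0.0057)], [np.float64(-0.0133), np.float64(0.0078)], [np.float64(-0.0167), np.float64(0.01)]] [0.56984597 0.00431691]
[-34. -32. -30. -28. -26.] [[np.float64(-0.0033), np.float64(0.0023)], [np.float64(-0.0066), np.float64(0.0048)], [np.float64(-0.0097), np.float64(0.0073)], [np.float64(-0.0128), np.float64(0.01)], [np.float64(-0.0157), np.float64(0.0127)]] [0.58026011 0.02164895]
[-24. -22. -20. -18. -16.] [[np.float64(-0.0029), np.float64(0.0029)], [np.float64(-0.0056), np.float64(0.0058)], [np.float64(-0.0083), np.float64(0.0089)], [np.float64(-0.0108), np.float64(0.012)], [np.float64(-0.0133), np.float64(0.0153)]] [0.58750636 0.04052607]
[-14. -12. -10.  -8.  -6.] [[np.float64(-0.0023), np.float64(0.0033)], [np.float64(-0.0045), np.float64(0.0067)], [np.float64(-0.0066), np.float64(0.0102)], [np.float64(-0.0086), np.float64(0.0137)], [np.float64(-0.0104), np.float64(0.0173)]] [0.59136454 0.0603747 ]
[-4. -2.  0.  2.  4.] [[np.float64(-0.0017), np.float64(0.0037)], [np.float64(-0.0033), np.float64(0.0074)], [np.float64(-0.0047), np.float64(0.0112)], [np.float64(-0.0061), np.float64(0.015)], [np.float64(-0.0072), np.float64(0.0189)]] [0.59171743 0.08059175]
[ 6.  8. 10. 12. 14.] [[np.float64(-0.001), np.float64(0.0039)], [np.float64(-0.002), np.float64(0.0079)], [np.float64(-0.0027), np.float64(0.0118)], [np.float64(-0.0034), np.float64(0.0158)], [np.float64(-0.0039), np.float64(0.0198)]] [0.5885543  0.10056294]
-0.00047635631037198207 0.006054341307677765
```

Request:
{"fn": "servo_tool", "kwargs": {
  "series": [
    [[0, 0, 0.007], [0, 0, 0], 1],
    [[0, 0, 0.014], [0, 0, 0], 1],
    [[0, 0, 0.021], [0, 0, 0], 1],
    [[0, 0, 0.028], [0, 0, 0], 1],
    [[0, 0, 0.032], [0, 0, 0], 1]
  ]
}}

```text
time: 10.47
tcp_pos: [0.5576, -0.0104, 0.1098]
tcp_rot: [-0.001, -0.174, 0.985, 0.0]
force: [-0.2, -0.4, -1.8]
finger_gap: 0.0242
grasp_force: 59.4
```

Request:
{"fn": "servo_tool", "kwargs": {
  "series": [
    [[0, 0, 0], [0, 0, 0], 1],
    [[0, 0, 0], [0, 0, 0], 1],
    [[0, 0, 0], [0, 0, 0], 1],
    [[0, 0, 0], [0, 0, 0], 1],
    [[0, 0, 0], [0, 0, 0], 1]
  ]
}}

```text
time: 10.88
tcp_pos: [0.5586, -0.0104, 0.1116]
tcp_rot: [0.0, -0.174, 0.985, -0.0]
force: [-0.8, 0.1, -1.0]
finger_gap: 0.0242
grasp_force: 59.4
```

Request:
{"fn": "servo_tool", "kwargs": {
  "series": [
    [[-0.003, 0.002, 0], [0, 0, 0], 1],
    [[-0.0065, 0.004, 0], [0, 0, 0], 1],
    [[-0.01, 0.006, 0], [0, 0, 0], 1],
    [[-0.0135, 0.008, 0], [0, 0, 0], 1],
    [[-0.017, 0.01, 0], [0, 0, 0], 1]
  ]
}}

```text
time: 11.3
tcp_pos: [0.5709, 0.005, 0.1112]
tcp_rot: [-0.0, -0.174, 0.985, -0.0]
force: [-1.5, -2.7, -0.2]
finger_gap: 0.0243
grasp_force: 59.4
```

Request:
{"fn": "servo_tool", "kwargs": {
  "series": [
    [[-0.0033, 0.0023, 0], [0, 0, 0], 1],
    [[-0.0066, 0.0048, 0], [0, 0, 0], 1],
    [[-0.0097, 0.0073, 0], [0, 0, 0], 1],
    [[-0.0128, 0.01, 0], [0, 0, 0], 1],
    [[-0.0157, 0.0127, 0], [0, 0, 0], 1]
  ]
}}

```text
time: 11.72
tcp_pos: [0.581, 0.0223, 0.1111]
tcp_rot: [-0.0, -0.174, 0.985, -0.0]
force: [-1.9, -2.4, -2.0]
finger_gap: 0.0246
grasp_force: 59.3
```

Request:
{"fn": "servo_tool", "kwargs": {
  "series": [
    [[-0.0029, 0.0029, 0], [0, 0, 0], 1],
    [[-0.0056, 0.0058, 0], [0, 0, 0], 1],
    [[-0.0083, 0.0089, 0], [0, 0, 0], 1],
    [[-0.0108, 0.012, 0], [0, 0, 0], 1],
    [[-0.0133, 0.0153, 0], [0, 0, 0], 1]
  ]
}}

```text
time: 12.13
tcp_pos: [0.5886, 0.0412, 0.1113]
tcp_rot: [-0.0, -0.174, 0.985, -0.0]
force: [-2.5, -3.9, -1.3]
finger_gap: 0.0243
grasp_force: 59.3
```

Request:
{"fn": "servo_tool", "kwargs": {
  "series": [
    [[-0.0023, 0.0033, 0], [0, 0, 0], 1],
    [[-0.0045, 0.0067, 0], [0, 0, 0], 1],
    [[-0.0066, 0.0102, 0], [0, 0, 0], 1],
    [[-0.0086, 0.0137, 0], [0, 0, 0], 1],
    [[-0.0104, 0.0173, 0], [0, 0, 0], 1]
  ]
}}

```text
time: 12.55
tcp_pos: [0.5925, 0.0611, 0.1113]
tcp_rot: [0.0, -0.174, 0.985, -0.0]
force: [-2.5, -5.1, -1.0]
finger_gap: 0.0242
grasp_force: 59.4
```

Request:
{"fn": "servo_tool", "kwargs": {
  "series": [
    [[-0.0017, 0.0037, 0], [0, 0, 0], 1],
    [[-0.0033, 0.0074, 0], [0, 0, 0], 1],
    [[-0.0047, 0.0112, 0], [0, 0, 0], 1],
    [[-0.0061, 0.015, 0], [0, 0, 0], 1],
    [[-0.0072, 0.0189, 0], [0, 0, 0], 1]
  ]
}}

```text
time: 12.97
tcp_pos: [0.593, 0.0811, 0.1114]
tcp_rot: [0.0, -0.174, 0.985, -0.0]
force: [-1.2, -5.1, -2.1]
finger_gap: 0.0244
grasp_force: 59.4
```

Request:
{"fn": "servo_tool", "kwargs": {
  "series": [
    [[-0.001, 0.0039, 0], [0, 0, 0], 1],
    [[-0.0018, 0.0075, 0], [0, 0, 0], 1],
    [[-0.0025, 0.011, 0], [0, 0, 0], 1],
    [[-0.003, 0.014, 0], [0, 0, 0], 1],
    [[-0.0035, 0.017, 0], [0, 0, 0], 1]
  ]
}}

```text
time: 13.38
tcp_pos: [0.5906, 0.098, 0.1115]
tcp_rot: [0.0, -0.173, 0.985, -0.0]
force: [-0.9, -5.6, -0.8]
finger_gap: 0.0243
grasp_force: 59.4
```

Request:
{"fn": "servo_tool", "kwargs": {
  "series": [
    [[-0.0002, 0.001, 0], [0, 0, 0], 1],
    [[-0.0004, 0.002, 0], [0, 0, 0], 1],
    [[-0.0006, 0.003, 0], [0, 0, 0], 1],
    [[-0.0008, 0.004, 0], [0, 0, 0], 1],
    [[-0.001, 0.005, 0], [0, 0, 0], 1]
  ]
}}

```text
time: 13.8
tcp_pos: [0.5899, 0.1028, 0.1115]
tcp_rot: [0.0, -0.173, 0.985, -0.0]
force: [-1.4, -6.3, -1.0]
finger_gap: 0.0247
grasp_force: 59.4
```

Request:
{"fn": "servo_tool", "kwargs": {
  "series": [
    [[0, 0.0004, 0], [0, 0, 0], 1],
    [[0, 0.0008, 0], [0, 0, 0], 1],
    [[-0.0001, 0.0012, 0], [0, 0, 0], 1],
    [[-0.0001, 0.0016, 0], [0, 0, 0], 1],
    [[-0.0001, 0.002, 0], [0, 0, 0], 1]
  ]
}}

```text
time: 14.22
tcp_pos: [0.5894, 0.1047, 0.1115]
tcp_rot: [0.0, -0.173, 0.985, -0.0]
force: [-0.2, -7.4, -1.2]
finger_gap: 0.0245
grasp_force: 59.4
```

Request:
{"fn": "servo_tool", "kwargs": {
  "series": [
    [[0, 0.0002, 0], [0, 0, 0], 1],
    [[0, 0.0004, 0], [0, 0, 0], 1],
    [[0, 0.0006, 0], [0, 0, 0], 1],
    [[0, 0.0008, 0], [0, 0, 0], 1],
    [[0, 0.001, 0], [0, 0, 0], 1]
  ]
}}

```text
time: 14.63
tcp_pos: [0.5891, 0.1056, 0.1115]
tcp_rot: [0.001, -0.173, 0.985, -0.0]
force: [0.3, -6.3, -2.1]
finger_gap: 0.0248
grasp_force: 59.4
```

Request:
{"fn": "servo_tool", "kwargs": {
  "series": [
    [[0, 0.0002, 0], [0, 0, 0], 1],
    [[0, 0.0004, 0], [0, 0, 0], 1],
    [[0, 0.0006, 0], [0, 0, 0], 1],
    [[0, 0.0008, 0], [0, 0, 0], 1],
    [[0, 0.001, 0], [0, 0, 0], 1]
  ]
}}

```text
time: 15.05
tcp_pos: [0.5887, 0.1065, 0.1115]
tcp_rot: [0.001, -0.173, 0.985, -0.0]
force: [0.5, -5.9, -1.4]
finger_gap: 0.0246
grasp_force: 59.4
```

Request:
{"fn": "servo_tool", "kwargs": {
  "series": [
    [[0, 0.0002, 0], [0, 0, 0], 1],
    [[0, 0.0004, 0], [0, 0, 0], 1],
    [[0, 0.0006, 0], [0, 0, 0], 1],
    [[0, 0.0008, 0], [0, 0, 0], 1],
    [[0, 0.001, 0], [0, 0, 0], 1]
  ]
}}

```text
time: 15.47
tcp_pos: [0.5884, 0.1075, 0.1115]
tcp_rot: [0.001, -0.173, 0.985, -0.0]
force: [-0.1, -6.6, -1.2]
finger_gap: 0.0247
grasp_force: 59.4
```

```bash
cat > k.py <<'E'
from h import *
import sys
np.set_printoptions(precision=4,suppress=True)
s=robot.read_state(); print(s['time'],s['tcp_pos'],s['force'])
f=cam('wrist'); 
if len(sys.argv)>1: save(f,sys.argv[1])
H=cv2.cvtColor(f['frame'],cv2.COLOR_RGB2HSV)
b=(H[...,0]>100)&(H[...,0]<125)&(H[...,1]>120); P=cloud(f,b)
P=P[np.hypot(P[:,0]-.476,P[:,1]-.0725)<.16]
t=P[(P[:,2]>.064)&(P[:,2]<.072)]; c=(t[:,:2].min(0)+t[:,:2].max(0))/2; print('hub',len(t),c,np.ptp(t[:,:2],axis=0))
a=P[(P[:,2]>.055)&(P[:,2]<.061)]; r=np.hypot(*(a[:,:2]-c).T); a=a[(r>.03)&(r<.1)]
m=a.mean(0); d=np.linalg.svd(a[:,:2]-m[:2])[2][0]; an=np.arctan(d[1]/d[0]); print('bar',len(a),m,np.degrees(an),'via hub',np.degrees(np.arctan2(m[1]-c[1],m[0]-c[0])),'phi~',an+np.radians(28.5))
Q=cloud(f,red(f)); Q=Q[np.linalg.norm(Q[:,:2]-s['tcp_pos'][:2],axis=1)<.03]
zt=np.percentile(Q[:,2],97); t=Q[Q[:,2]>zt-.003]; print('head off',(t.min(0)+t.max(0))/2-s['tcp_pos'])
E
python3 k.py w5.png
```

```text
15.4667 [0.5884 0.1075 0.1115] [-0.1207 -6.6045 -1.2149]
hub 2739 [0.4803 0.0727] [0.0311 0.0387]
bar 3780 [0.5363 0.101  0.0579] 25.037831201907043 via hub 26.833742804658396 phi~ 0.934411428850231
head off [-0.0008 -0.0004  0.0156]
```

View pics/w5.png

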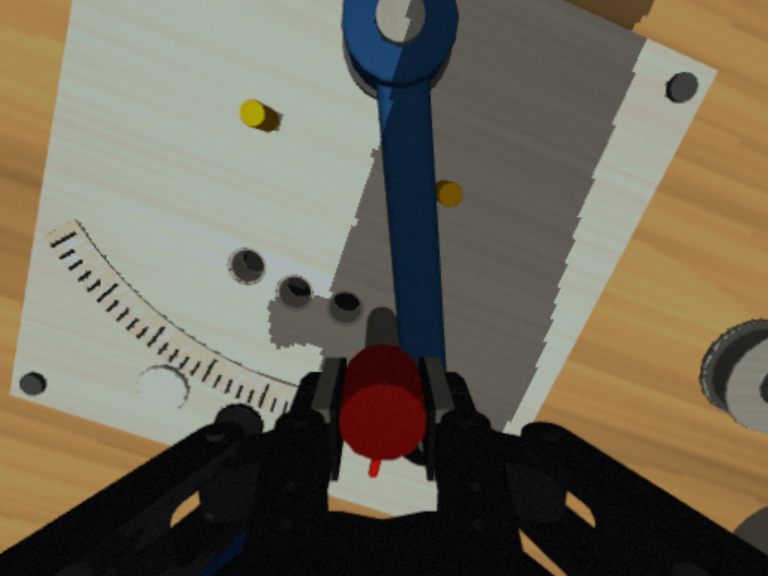

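The arm now lies almost against the end-stop post at (299, 129) px, with the pin on its clockwise flank. I'll continue in small steps.

Request:
{"fn": "servo_tool", "kwargs": {
  "series": [
    [[0, 0.0002, 0], [0, 0, 0], 1],
    [[0, 0.0004, 0], [0, 0, 0], 1],
    [[0, 0.0006, 0], [0, 0, 0], 1],
    [[0, 0.0006, 0], [0, 0, 0], 1],
    [[0, 0.0006, 0], [0, 0, 0], 1]
  ]
}}

```text
time: 15.93
tcp_pos: [0.5883, 0.1078, 0.1115]
tcp_rot: [0.001, -0.173, 0.985, -0.001]
force: [0.1, -6.3, -1.2]
finger_gap: 0.0247
grasp_force: 59.4
```

Request:
{"fn": "servo_tool", "kwargs": {
  "series": [
    [[0, 0.0002, 0], [0, 0, 0], 1],
    [[0, 0.0004, 0], [0, 0, 0], 1],
    [[0, 0.0006, 0], [0, 0, 0], 1],
    [[0, 0.0008, 0], [0, 0, 0], 1],
    [[0, 0.0008, 0], [0, 0, 0], 1]
  ]
}}

```text
time: 16.35
tcp_pos: [0.5882, 0.108, 0.1115]
tcp_rot: [0.001, -0.173, 0.985, -0.001]
force: [0.7, -7.4, -1.8]
finger_gap: 0.0243
grasp_force: 59.5
```

Request:
{"fn": "servo_tool", "kwargs": {
  "series": [
    [[0, 0.0002, 0], [0, 0, 0], 1],
    [[0, 0.0004, 0], [0, 0, 0], 1],
    [[0, 0.0006, 0], [0, 0, 0], 1],
    [[0, 0.0008, 0], [0, 0, 0], 1],
    [[0, 0.0008, 0], [0, 0, 0], 1]
  ]
}}

```text
time: 16.77
tcp_pos: [0.5881, 0.1082, 0.1115]
tcp_rot: [0.001, -0.173, 0.985, -0.001]
force: [1.7, -10.1, -1.6]
finger_gap: 0.0244
grasp_force: 59.5
```

Request:
{"fn": "servo_tool", "kwargs": {
  "series": [
    [[0, 0.0003, 0], [0, 0, 0], 1],
    [[0, 0.0006, 0], [0, 0, 0], 1],
    [[0, 0.0009, 0], [0, 0, 0], 1],
    [[0, 0.0012, 0], [0, 0, 0], 1],
    [[0, 0.0012, 0], [0, 0, 0], 1]
  ]
}}

```text
time: 17.18
tcp_pos: [0.588, 0.1085, 0.1116]
tcp_rot: [0.001, -0.173, 0.985, -0.002]
force: [2.7, -11.9, -1.5]
finger_gap: 0.0244
grasp_force: 59.6
```

Request:
{"fn": "servo_tool", "kwargs": {
  "series": [
    [[0, 0.0003, 0], [0, 0, 0], 1],
    [[0, 0.0006, 0], [0, 0, 0], 1],
    [[0, 0.0009, 0], [0, 0, 0], 1],
    [[0, 0.0012, 0], [0, 0, 0], 1],
    [[0, 0.0013, 0], [0, 0, 0], 1]
  ]
}}

```text
time: 17.6
tcp_pos: [0.5878, 0.1088, 0.1116]
tcp_rot: [0.001, -0.172, 0.985, -0.002]
force: [2.6, -13.3, -2.2]
finger_gap: 0.0244
grasp_force: 59.7
```

Request:
{"fn": "servo_tool", "kwargs": {
  "series": [
    [[0, 0, 0], [0, 0, 0], 1],
    [[0, 0, 0], [0, 0, 0], 1],
    [[0, 0, 0], [0, 0, 0], 1],
    [[0, 0, 0], [0, 0, 0], 1],
    [[0, 0, 0], [0, 0, 0], 1]
  ]
}}

```text
time: 18.02
tcp_pos: [0.5879, 0.1088, 0.1116]
tcp_rot: [0.001, -0.172, 0.985, -0.002]
force: [3.3, -13.0, -2.1]
finger_gap: 0.0241
grasp_force: 59.7
```

Request:
{"fn": "servo_tool", "kwargs": {
  "series": [
    [[0, 0.0003, 0], [0, 0, 0], 1],
    [[0, 0.0006, 0], [0, 0, 0], 1],
    [[0, 0.0009, 0], [0, 0, 0], 1],
    [[0, 0.0012, 0], [0, 0, 0], 1],
    [[0, 0.0012, 0], [0, 0, 0], 1]
  ]
}}

```text
time: 18.43
tcp_pos: [0.5877, 0.1091, 0.1116]
tcp_rot: [0.001, -0.172, 0.985, -0.003]
force: [4.6, -16.1, -2.5]
finger_gap: 0.0246
grasp_force: 59.9
```

Request:
{"fn": "servo_tool", "kwargs": {
  "series": [
    [[0, 0, 0], [0, 0, 0], 1],
    [[0, 0, 0], [0, 0, 0], 1],
    [[0, 0, 0], [0, 0, 0], 1],
    [[0, 0, 0], [0, 0, 0], 1],
    [[0, 0, 0], [0, 0, 0], 1]
  ]
}}

```text
time: 18.85
tcp_pos: [0.5877, 0.1091, 0.1116]
tcp_rot: [0.001, -0.172, 0.985, -0.003]
force: [3.9, -15.6, -3.2]
finger_gap: 0.0246
grasp_force: 59.9
```

Request:
{"fn": "servo_tool", "kwargs": {
  "series": [
    [[0, 0, 0], [0, 0, 0], 1],
    [[0, 0, 0], [0, 0, 0], 1],
    [[0, 0, 0], [0, 0, 0], 1],
    [[0, 0, 0], [0, 0, 0], 1],
    [[0, 0, 0], [0, 0, 0], 1]
  ]
}}

```text
time: 19.27
tcp_pos: [0.5877, 0.1091, 0.1117]
tcp_rot: [0.001, -0.172, 0.985, -0.003]
force: [3.4, -15.6, -2.5]
finger_gap: 0.0245
grasp_force: 59.9
```

```bash
python3 k.py
```

```text
19.2667 [0.5877 0.1091 0.1117] [  3.3662 -15.6115  -2.4973]
hub 2746 [0.4801 0.0727] [0.0318 0.0388]
bar 3783 [0.536  0.1013 0.0579] 25.439963447594707 via hub 27.148834551368815 phi~ 0.9414299605659195
head off [-0.0009 -0.0002  0.0156]
```

```bash
cat > hole.py <<'E'
from h import *
np.set_printoptions(precision=4,suppress=True)
s=robot.read_state(); print(s['time'],s['tcp_pos'],s['force']); f=cam('wrist'); 
for r in robot.spot_point('hole_c','wrist')[:4]: print('net',round(r['score'],2),np.round(r['location'],1),atz(f,r['location'],.03))
x0,x1,y0,y1=140,250,155,222
z=np.full((384,512),np.nan); m=np.zeros((384,512),bool); m[y0:y1,x0:x1]=1; m&=f['depth']>0
v,u=np.nonzero(m); z[v,u]=cloud(f,m)[:,2]
print('plate z',np.nanmedian(z))
k=((z<np.nanmedian(z)-.0012)).astype(np.uint8)
n,l,st,ce=cv2.connectedComponentsWithStats(k)
for i in range(1,n):
    if st[i,4]<60: continue
    c=max(cv2.findContours((l==i).astype(np.uint8),cv2.RETR_EXTERNAL,cv2.CHAIN_APPROX_NONE)[0],key=len)[:,0].astype(float)
    w=np.array([atz(f,p,.03)[:2] for p in c]); (cc,rr)=cv2.minEnclosingCircle((w*1000).astype(np.float32)); print('depth hole',st[i],ce[i],'circ mm',cc,rr,'box',(w.min(0)+w.max(0))/2,np.ptp(w,axis=0))
c=f['frame'][170:240,150:260,::-1]; cv2.imwrite('pics/hz.png',cv2.resize(c,None,fx=6,fy=6,interpolation=cv2.INTER_CUBIC))
E
python3 hole.py
```

```text
19.3167 [0.5877 0.1091 0.1116] [  2.64   -15.2236  -2.8539]
net 0.74 [194.5 194.9] [0.5916 0.0638 0.03  ]
net 0.69 [161.5 175.9] [0.5862 0.0378 0.03  ]
net 0.64 [227.7 206.3] [0.5916 0.089  0.03  ]
plate z 0.029840195128421287
depth hole [150 165  25  24 387] [162.7313 176.9432] circ mm (586.3272094726562, 38.631866455078125) 8.949049949645996 box [0.5869 0.0384] [0.0164 0.0165]
depth hole [182 184  24  22 364] [194.     194.5247] circ mm (591.7163696289062, 63.06253433227539) 8.76600456237793 box [0.5911 0.0632] [0.0163 0.0173]
depth hole [217 195  22  22 351] [227.5071 204.9573] circ mm (590.9255981445312, 88.71589660644531) 8.342247009277344 box [0.5908 0.0885] [0.0162 0.016 ]
```

View pics/hz.png

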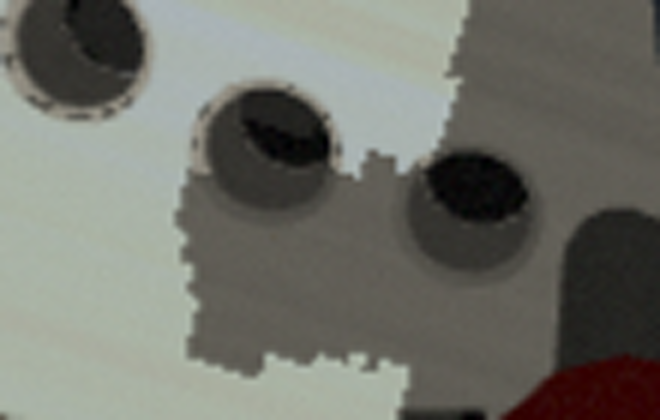

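The three holes are clear at (162, 177), (194, 194) and (228, 205) px, which puts hole_c at (0.591, 0.089). The stop has been proved at about 16 N for 0.8 s. Easing back now.

Request:
{"fn": "servo_tool", "kwargs": {
  "series": [
    [[0.0002, -0.0016, 0], [0, 0, 0], 1],
    [[0.0004, -0.0032, 0], [0, 0, 0], 1],
    [[0.0006, -0.0048, 0], [0, 0, 0], 1],
    [[0.0008, -0.0064, 0], [0, 0, 0], 1],
    [[0.001, -0.008, 0], [0, 0, 0], 1]
  ]
}}

```text
time: 19.83
tcp_pos: [0.5887, 0.1054, 0.1116]
tcp_rot: [0.001, -0.173, 0.985, -0.0]
force: [2.2, -5.6, -2.4]
finger_gap: 0.0242
grasp_force: 59.6
```

Request:
{"fn": "servo_tool", "kwargs": {
  "series": [
    [[0.0002, -0.0016, 0], [0, 0, 0], 1],
    [[0.0004, -0.0032, 0], [0, 0, 0], 1],
    [[0.0006, -0.0048, 0], [0, 0, 0], 1],
    [[0.0008, -0.0064, 0], [0, 0, 0], 1],
    [[0.001, -0.008, 0], [0, 0, 0], 1]
  ]
}}

```text
time: 20.25
tcp_pos: [0.5908, 0.0978, 0.1116]
tcp_rot: [0.001, -0.174, 0.985, -0.0]
force: [2.7, -4.4, -3.2]
finger_gap: 0.0244
grasp_force: 59.6
```

Request:
{"fn": "servo_tool", "kwargs": {
  "series": [
    [[0.0002, -0.0016, 0], [0, 0, 0], 1],
    [[0.0004, -0.0032, 0], [0, 0, 0], 1],
    [[0.0006, -0.0048, 0], [0, 0, 0], 1],
    [[0.0008, -0.0064, 0], [0, 0, 0], 1],
    [[0.0008, -0.0064, 0], [0, 0, 0], 1]
  ]
}}

```text
time: 20.67
tcp_pos: [0.5924, 0.0912, 0.1117]
tcp_rot: [0.002, -0.173, 0.985, -0.0]
force: [1.4, -4.0, -4.2]
finger_gap: 0.0243
grasp_force: 59.6
```

```bash
python3 k.py
```

```text
20.6667 [0.5924 0.0912 0.1117] [ 1.3644 -3.9762 -4.1673]
hub 2888 [0.4796 0.0725] [0.0326 0.0384]
bar 3827 [0.5393 0.0915 0.0579] 16.94114132107784 via hub 17.70059139769069 phi~ 0.7930975319168541
head off [-0.0011 -0.0004  0.0157]
```

Request:
{"fn": "servo_tool", "kwargs": {
  "series": [
    [[0.0004, -0.0005, 0.001], [0, 0, 0], 1],
    [[0.0008, -0.0009, 0.003], [0, 0, 0], 1],
    [[0.0008, -0.0009, 0.005], [0, 0, 0], 1],
    [[0.0008, -0.0009, 0.007], [0, 0, 0], 1],
    [[0.0008, -0.0009, 0.009], [0, 0, 0], 1]
  ]
}}

```text
time: 21.13
tcp_pos: [0.5915, 0.0904, 0.1028]
tcp_rot: [0.001, -0.174, 0.985, -0.0]
force: [2.7, -5.2, 2.7]
finger_gap: 0.0241
grasp_force: 60.1
```

Request:
{"fn": "servo_tool", "kwargs": {
  "series": [
    [[0, 0, 0], [0, 0, 0], 1],
    [[0, 0, 0], [0, 0, 0], 1],
    [[0, 0, 0.0005], [0, 0, 0], 1],
    [[0, 0, 0.001], [0, 0, 0], 1],
    [[0, 0, 0.001], [0, 0, 0], 1]
  ]
}}

```text
time: 21.55
tcp_pos: [0.5914, 0.0903, 0.1017]
tcp_rot: [0.001, -0.174, 0.985, -0.0]
force: [2.2, -5.8, 0.3]
finger_gap: 0.0244
grasp_force: 60.1
```

Request:
{"fn": "servo_tool", "kwargs": {
  "series": [
    [[0, 0, 0.0005], [0, 0, 0], 1],
    [[0, 0, 0.001], [0, 0, 0], 1],
    [[0, 0, 0.0015], [0, 0, 0], 1],
    [[0, 0, 0.002], [0, 0, 0], 1],
    [[0, 0, 0.0025], [0, 0, 0], 1]
  ]
}}

```text
time: 21.97
tcp_pos: [0.5914, 0.0902, 0.0993]
tcp_rot: [0.001, -0.173, 0.985, -0.0]
force: [1.5, -5.6, 1.5]
finger_gap: 0.0247
grasp_force: 60.2
```

Request:
{"fn": "servo_tool", "kwargs": {
  "series": [
    [[0, 0, 0.001], [0, 0, 0], 1],
    [[0, 0, 0.002], [0, 0, 0], 1],
    [[0, 0, 0.003], [0, 0, 0], 1],
    [[0, 0, 0.004], [0, 0, 0], 1],
    [[0, 0, 0.005], [0, 0, 0], 1]
  ]
}}

```text
time: 22.38
tcp_pos: [0.5914, 0.0902, 0.0943]
tcp_rot: [0.001, -0.173, 0.985, -0.0]
force: [2.0, -6.0, 2.0]
finger_gap: 0.0245
grasp_force: 60.2
```

Request:
{"fn": "servo_tool", "kwargs": {
  "series": [
    [[0, 0, 0.001], [0, 0, 0], 1],
    [[0, 0, 0.002], [0, 0, 0], 1],
    [[0, 0, 0.003], [0, 0, 0], 1],
    [[0, 0, 0.004], [0, 0, 0], 1],
    [[0, 0, 0.005], [0, 0, 0], 1]
  ]
}}

```text
time: 22.8
tcp_pos: [0.5914, 0.0901, 0.0892]
tcp_rot: [0.001, -0.173, 0.985, -0.0]
force: [-0.1, -4.9, 1.7]
finger_gap: 0.0245
grasp_force: 60.2
```

Request:
{"fn": "servo_tool", "kwargs": {
  "series": [
    [[0, 0, 0.001], [0, 0, 0], 1],
    [[0, 0, 0.002], [0, 0, 0], 1],
    [[0, 0, 0.003], [0, 0, 0], 1],
    [[0, 0, 0.004], [0, 0, 0], 1],
    [[0, 0, 0.004], [0, 0, 0], 1]
  ]
}}

```text
time: 23.22
tcp_pos: [0.5914, 0.0901, 0.0851]
tcp_rot: [0.001, -0.173, 0.985, -0.0]
force: [1.6, -6.2, 0.3]
finger_gap: 0.0245
grasp_force: 60.0
```

Request:
{"fn": "servo_tool", "kwargs": {
  "series": [
    [[0, 0, 0.0003], [0, 0, 0], 1],
    [[0, 0, 0.0006], [0, 0, 0], 1],
    [[0, 0, 0.0009], [0, 0, 0], 1],
    [[0, 0, 0.0012], [0, 0, 0], 1],
    [[0, 0, 0.0012], [0, 0, 0], 1]
  ]
}}

```text
time: 23.63
tcp_pos: [0.5914, 0.0901, 0.0842]
tcp_rot: [0.001, -0.173, 0.985, -0.0]
force: [2.0, -6.1, 2.2]
finger_gap: 0.0241
grasp_force: 60.4
```

Request:
{"fn": "servo_tool", "kwargs": {
  "series": [
    [[0, 0, 0.0003], [0, 0, 0], 1],
    [[0, 0, 0.0006], [0, 0, 0], 1],
    [[0, 0, 0.0009], [0, 0, 0], 1],
    [[0, 0, 0.001], [0, 0, 0], 1],
    [[0, 0, 0.001], [0, 0, 0], 1]
  ]
}}

```text
time: 24.05
tcp_pos: [0.5917, 0.0902, 0.0841]
tcp_rot: [0.002, -0.173, 0.985, -0.0]
force: [-1.6, -5.9, 12.3]
finger_gap: 0.0241
grasp_force: 61.3
```

```bash
python3 k.py w6.png
```

```text
24.05 [0.5917 0.0902 0.0841] [-1.5922 -5.9217 12.3147]
hub 3171 [0.4828 0.0729] [0.0263 0.0379]
bar 5145 [0.5422 0.092  0.0579] 16.731067643585387 via hub 17.7488531899132 phi~ 0.789431054572838
head off [-0.0006 -0.0004  0.0157]
```

View pics/w6.png

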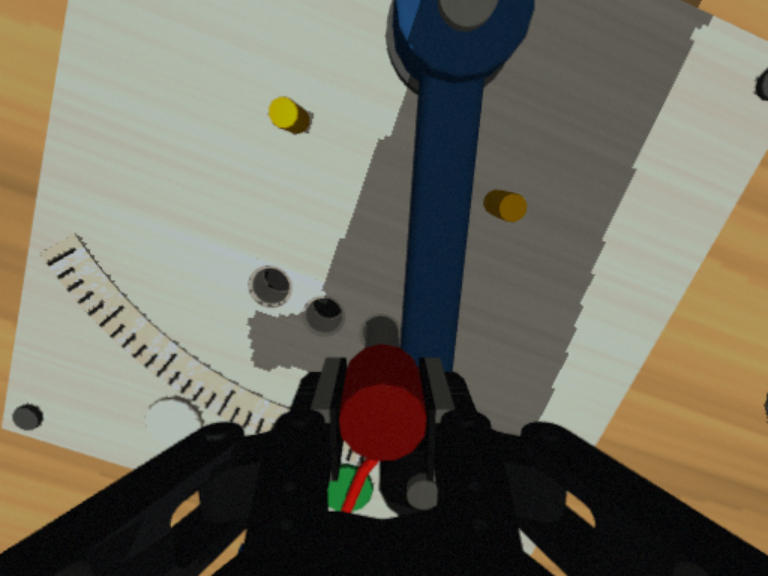

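Pin is in hole_c (hole_a and hole_b show empty at (180, 190) and (216, 210) px). The head stands at 85 mm, and the red pointer lies over the green mark at (232, 325) px. Unloading and releasing.

Request:
{"fn": "servo_tool", "kwargs": {
  "series": [
    [[0, 0, -0.0005], [0, 0, 0], 1],
    [[0, 0, -0.001], [0, 0, 0], 1],
    [[0, 0, -0.001], [0, 0, 0], 0.8],
    [[0, 0, -0.001], [0, 0, 0], 0.6],
    [[0, 0, -0.001], [0, 0, 0], 0.4]
  ]
}}

```text
time: 24.52
tcp_pos: [0.5914, 0.0901, 0.084]
tcp_rot: [0.001, -0.173, 0.985, -0.0]
force: [2.0, -6.3, 1.5]
finger_gap: 0.0257
grasp_force: 9.5
```

Request:
{"fn": "servo_tool", "kwargs": {
  "series": [
    [[0, 0, 0], [0, 0, 0], 0.2],
    [[0, 0, 0], [0, 0, 0], 0],
    [[0, 0, 0], [0, 0, 0], -0.1],
    [[0, 0, 0], [0, 0, 0], -0.1],
    [[0, 0, 0], [0, 0, 0], -0.1]
  ]
}}

```text
time: 24.93
tcp_pos: [0.5903, 0.0911, 0.0836]
tcp_rot: [0.0, -0.174, 0.985, 0.0]
force: [0.1, -1.3, -0.0]
finger_gap: 0.0471
grasp_force: 0.2
```

Request:
{"fn": "servo_tool", "kwargs": {
  "series": [
    [[0, 0, -0.005], [0, 0, 0], -0.1],
    [[0, 0, -0.015], [0, 0, 0], -0.1],
    [[0, 0, -0.03], [0, 0, 0], -0.1],
    [[0, 0, -0.05], [0, 0, 0], -0.1],
    [[0, 0, -0.075], [0, 0, 0], -0.1]
  ]
}}

```text
time: 25.35
tcp_pos: [0.5896, 0.0904, 0.1593]
tcp_rot: [-0.001, -0.174, 0.985, 0.0]
force: [-0.3, 1.2, 0.4]
finger_gap: 0.0468
grasp_force: 0.0
```

Request:
{"fn": "servo_tool", "kwargs": {
  "series": [
    [[0.01, 0, -0.02], [0, 0, 0], -0.1],
    [[0.02, 0, -0.04], [0, 0, 0], -0.1],
    [[0.03, 0, -0.06], [0, 0, 0], -0.1],
    [[0.03, 0, -0.07], [0, 0, 0], -0.1],
    [[0.03, 0, -0.07], [0, 0, 0], -0.1]
  ]
}}

```text
time: 25.77
tcp_pos: [0.5635, 0.0804, 0.2319]
tcp_rot: [0.003, -0.174, 0.985, 0.0]
force: [0.7, -0.1, 0.2]
finger_gap: 0.0469
grasp_force: 0.0
```

Request:
{"fn": "servo_tool", "kwargs": {
  "series": [
    [[0, 0, 0], [0, 0, 0], -0.1],
    [[0, 0, 0], [0, 0, 0], -0.1],
    [[0, 0, 0], [0, 0, 0], -0.1],
    [[0, 0, 0], [0, 0, 0], -0.1],
    [[0, 0, 0], [0, 0, 0], -0.1]
  ]
}}

```text
time: 26.18
tcp_pos: [0.562, 0.0802, 0.2277]
tcp_rot: [-0.001, -0.174, 0.985, -0.0]
force: [-0.7, 0.5, 0.4]
finger_gap: 0.0466
grasp_force: 0.0
```

```bash
cat > z.py <<'E'
from h import *
np.set_printoptions(precision=4,suppress=True)
s=robot.read_state(); print(s['time'],s['tcp_pos'],s['force']); f=cam('wrist'); save(f,'w7.png')
P=cloud(f,red(f)); t=P[P[:,2]>.095]; print('head',len(t),(t.min(0)+t.max(0))/2,np.ptp(t,axis=0),np.median(t[:,2]))
for n,z in (('pointer',.046),('green_mark',.034),('lock_pin_head',.085)):
    for r in robot.spot_point(n,'wrist')[:2]: print(n,round(r['score'],2),np.round(r['location']),atz(f,r['location'],z))
E
python3 z.py
```

```text
26.1833 [0.562  0.0802 0.2277] [-0.7369  0.4899  0.4371]
head 540 [0.5929 0.079  0.0992] [0.0242 0.0242 0.0065] 0.09975768361843301
pointer 0.55 [233. 271.] [0.6696 0.0932 0.046 ]
pointer 0.47 [234. 198.] [0.5873 0.0663 0.046 ]
green_mark 0.78 [235. 264.] [0.6666 0.0937 0.034 ]
lock_pin_head 0.6 [244. 222.] [0.5956 0.0814 0.085 ]
lock_pin_head 0.3 [211. 184.] [0.5709 0.0402 0.085 ]
```

View pics/w7.png

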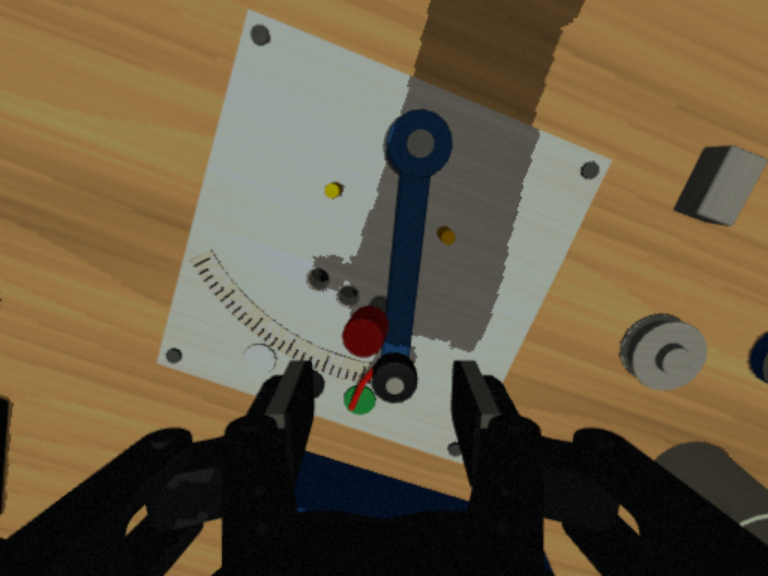

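```bash
cat > zz.py <<'E'
from h import *
np.set_printoptions(precision=4,suppress=True)
for _ in range(2):
    f=cam('wrist'); P=cloud(f,cv2.erode(red(f).astype(np.uint8),np.ones((3,3)))>0); t=P[(P[:,2]>.0955)]
    for _ in range(4):
        c=np.linalg.lstsq(np.c_[t[:,:2]-t[:,:2].mean(0),np.ones(len(t))],t[:,2],rcond=None)[0]; r=t[:,2]-np.c_[t[:,:2]-t[:,:2].mean(0),np.ones(len(t))]@c; t=t[abs(r)<.0015]
    print('tilt',len(t),np.hypot(*c[:2]),c,r.std(),t.mean(0))
f=cam('top'); P=cloud(f,red(f)); t=P[(P[:,2]>.09)&(P[:,1]>0)]; print('top head',len(t),t.mean(0))
E
python3 zz.py
```

```text
tilt 419 0.13629296169157018 [-0.0212  0.1346  0.0998] 0.0006294693439916134 [0.5927 0.0788 0.0998]
tilt 426 0.1380509920072651 [-0.0449  0.1306  0.0999] 0.0005849365330186246 [0.5925 0.0789 0.0999]
top head 0 [nan nan nan]zz.py:8: RuntimeWarning: Mean of empty slice.
  f=cam('top'); P=cloud(f,red(f)); t=P[(P[:,2]>.09)&(P[:,1]>0)]; print('top head',len(t),t.mean(0))
  ret = um.true_divide(
```

```bash
cat > y.py <<'E'
from h import *
np.set_printoptions(precision=4,suppress=True)
s=robot.read_state(); print(s['tcp_pos'],abs(s['qd']).max()); f=cam('wrist')
S=np.array([atz(f,np.array(p)/1.5,.031)[:2] for p in ((260,35),(590,170),(174,355),(455,449))]); print(S,S.mean(0),'was .5663 .0739')
H=cv2.cvtColor(f['frame'],cv2.COLOR_RGB2HSV); b=(H[...,0]>100)&(H[...,0]<125)&(H[...,1]>120); P=cloud(f,b)
t=P[(P[:,2]>.064)&(P[:,2]<.072)&(P[:,0]<.52)]; hub=(t[:,:2].min(0)+t[:,:2].max(0))/2; print('hub',hub)
g=(H[...,0]>45)&(H[...,0]<85)&(H[...,1]>100); G=cloud(f,g); print('green',len(G),(G.min(0)+G.max(0))/2, 'r',np.hypot(*(((G.min(0)+G.max(0))/2)[:2]-hub)))
# plane-fit check: spatial plane of plate, and depth noise
m=np.zeros((384,512),bool); m[120:180,150:190]=1; Q=cloud(f,m); c=np.linalg.lstsq(np.c_[Q[:,:2]-Q[:,:2].mean(0),np.ones(len(Q))],Q[:,2],rcond=None)[0]; print('plate plane',c,Q[:,2].std())
R_=cloud(f,red(f)); R_=R_[(R_[:,2]>.04)&(np.hypot(R_[:,0]-.5925,R_[:,1]-.08)<.04)]
print('z hist',np.histogram(R_[:,2],bins=np.arange(.06,.108,.003)))
for zl in np.arange(.092,.106,.001):
    q=R_[(R_[:,2]>=zl)&(R_[:,2]<zl+.001)]
    if len(q)>8: print(round(zl,3),len(q),q[:,:2].mean(0))
cv2.imwrite('pics/hd.png',cv2.resize(f['frame'][185:285,195:300,::-1],None,fx=6,fy=6,interpolation=cv2.INTER_CUBIC))
E
python3 y.py
```

```text
[0.5622 0.0802 0.2286] 0.0019499918972217612
[[ 0.4471 -0.0452]
 [ 0.4492  0.1922]
 [ 0.6839 -0.0475]
 [ 0.6868  0.19  ]] [0.5668 0.0724] was .5663 .0739
hub [0.4762 0.0725]
green 3973 [ 0.7201 -0.0266  0.1565] r 0.26330024924358064
plate plane [-0.0011  0.0035  0.03  ] 0.0007250262178065588
z hist (array([  0,   1,   2,   1,   1,   0,   1,   2,   3,   0,   6,   0, 144,
       386,   4]), array([0.06 , 0.063, 0.066, 0.069, 0.072, 0.075, 0.078, 0.081, 0.084,
       0.087, 0.09 , 0.093, 0.096, 0.099, 0.102, 0.105]))
0.097 27 [0.5924 0.0716]
0.098 116 [0.5927 0.0736]
0.099 185 [0.5934 0.0783]
0.1 144 [0.5919 0.0822]
0.101 57 [0.5918 0.0858]
```

View pics/hd.png

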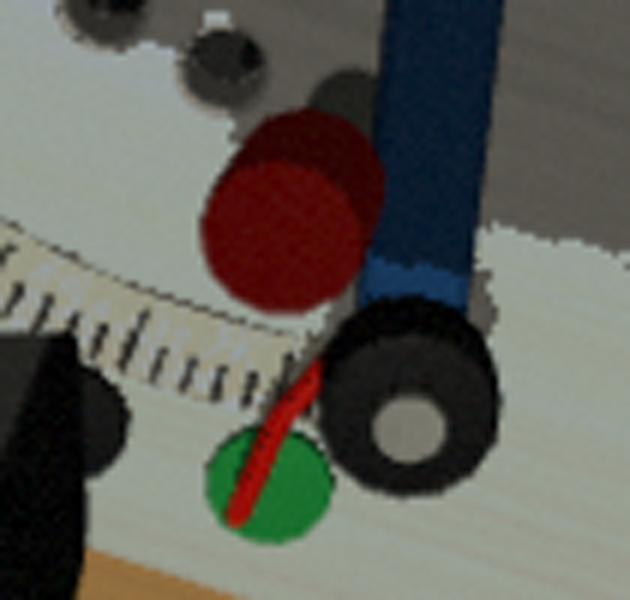

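```bash
cat > x.py <<'E'
from h import *
np.set_printoptions(precision=4,suppress=True)
A=[]
for _ in range(12):
    f=cam('wrist'); P=cloud(f,red(f)); A.append(P)
P=np.vstack(A); t=P[P[:,2]>.096]; c0=(np.percentile(t[:,:2],1,axis=0)+np.percentile(t[:,:2],99,axis=0))/2
t=P[(np.hypot(*(P[:,:2]-c0).T)<.009)&(P[:,2]>.09)]
print(c0,len(t),np.percentile(t[:,2],[0,1,50,99,100]))
c=np.linalg.lstsq(np.c_[t[:,:2]-c0,np.ones(len(t))],t[:,2],rcond=None)[0]; print('tilt',np.hypot(*c[:2]),c)
for n in range(12):
    q=A[n]; q=q[(np.hypot(*(q[:,:2]-c0).T)<.009)&(q[:,2]>.09)]; k=np.linalg.lstsq(np.c_[q[:,:2]-c0,np.ones(len(q))],q[:,2],rcond=None)[0]; print(len(q),np.hypot(*k[:2]).round(3),k[:2].round(3))
E
python3 x.py
```

```text
[0.5931 0.0789] 3472 [0.0971 0.0979 0.0999 0.1019 0.1028]
tilt 0.13134206522663272 [-0.0348  0.1266  0.0999]
284 0.137 [-0.032  0.133]
293 0.129 [-0.022  0.127]
293 0.131 [-0.027  0.128]
291 0.139 [-0.043  0.132]
286 0.125 [-0.033  0.121]
294 0.126 [-0.034  0.121]
293 0.116 [-0.033  0.111]
290 0.139 [-0.045  0.132]
291 0.141 [-0.041  0.135]
287 0.133 [-0.035  0.128]
285 0.12 [-0.03   0.117]
285 0.141 [-0.042  0.135]
```

The last crop shows the pointer tip at (234, 272) px over the green disc centred near (240, 266). The pin is home in hole_c and leans about 0.12–0.13 rad under the spring, steady and inside the 0.14 limit. Handing in.

```bash
python3 -c "
from station import robot
print(robot.close_job())"
```

```text
the job is handed in; nothing more can be done
None
```

The end stop was proved at about 16 N for 0.8 s, the pin is seated home in hole_c with the pointer about 5 mm from the green mark's centre, and the job is handed in; no verdict came back, and the pin's lean of about 0.13 rad is close to the 0.14 limit.

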